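Square up the card stand and hold the clip open over its card

TASK

Push the little card stand square and flush into the corner of the low steel rail on the counter. Then take the steel clip that stands on its jaws by its two handles, squeeze it wide open and lower it over the middle of the card's top edge, in line with the card, so that one jaw hangs on each side, reaching one to two centimetres below the edge, without touching the card. Finish while holding it gaping there in the gripper (do not let go), with the stand still flush in its corner, upright, and the other things on the counter left where they were.

Things in the scene. Friction and masses are not known exactly. Their poses are not given: they have to be found in the camera images.
- rail_corner (a point): inner corner of a fixed L-shaped steel rail (22 mm high, 14 mm thick), at counter height; axes of the rail, x roughly away from the robot. The stand belongs at negative x and negative y: one arm's inner face lies at x = 0 and runs 180 mm along -y, the other's at y = 0 and runs 110 mm along -x
- stand_base (a point): centre of the marble base (half-way up it) of the loose card stand. Base 60 mm along its x, 100 mm along y, 25 mm high; stand about 0.4 kg. A stiff white card stands upright on the base in its y-z plane: 4 mm thick, 85 mm wide along y, top edge 70 mm above the counter. In the corner its axes are parallel to the rail's
- stand_corner (a point): the stand's lower corner at its +x, +y end (30 and 50 mm from the base's centre, at its underside), which is to meet rail_corner
- card_top (a point): middle of the card's top edge, 70 mm above the stand's underside; x is the card's normal, y runs along the edge, z is up
- clip_mid (a point): hinge of the loose steel clip (90 g, 95 mm tall), on its centre line 50 mm above its underside. It stands on its closed jaws, handles up. y runs along the hinge, x across the jaws and handles (the axes turn with half a, on the -x side). Handles: plates 30 mm wide along y rising from the hinge to 95 mm, leaning out 0.3 rad each, 43 mm over their top ends
- jaw_tip_a (a point): middle of the inner edge of the tip of jaw a (-x side), 50 mm below the hinge. The jaws are 48 mm wide along y and together 16 mm thick at the tips when shut
- jaw_tip_b (a point): the same point on jaw b (+x side)
- clip_jaw (a joint): opening angle between the clip's two halves: 0 shut, 0.6 rad at the stop; a spring shuts it. Pressing the handles' top ends together (about 2 N to start, 8 N fully) opens it; at the stop the handles stand parallel, 15 mm over their outer faces, and the jaw tips gape about 29 mm
- trimmer: silver beard trimmer lying on its side, 150 x 36 x 32 mm; origin under its middle
- brush: black silicone beard brush lying bristles down, 145 x 35 x 24 mm; origin under the middle of its head
- tin: closed round steel tin, 75 mm across, 28 mm high; origin under its centre
- comb: dark wooden beard comb lying flat, 120 x 25 x 6 mm; origin under its middle
- balm_jar: small round glass jar with steel cap, 60 mm across, 50 mm high; origin under its centre
Not all that is in view belongs to the job. What is shaped like the part that bears clip_mid but blue or pink is not meant.

How it is judged:
On the way, in this order (a step that is already met when the one before it is completed fails the run):
1. the stand is square and flush in the rail's corner (x of stand_corner in the frame of rail_corner between -0.003 and 0.003 m and y of stand_corner in the frame of rail_corner between -0.003 and 0.003 m and angle between the x axis of stand_base and the x axis of rail_corner, either way round below 0.05 rad and angle between stand_base's own z axis and vertical below 0.05 rad), for 0.2 s.
2. the clip is carried in the gripper, squeezed open (value of joint clip_jaw above 0.4 rad and contact force between the fingers and clip above 2 N and height (world z) of clip_mid above 0.08 m), for 0.2 s.
At the end, for the whole second after the job is handed in: Stand within 3 mm of the corner on both arms, square to 0.05 rad. Clip held by the fingers, open over 0.4 rad, not touching the stand; jaw tips either side of the card (4 mm or more from its middle plane), 5 to 32 mm below its edge, within 15 mm of the middle, in line to 0.2 rad (all of step 1 and all of step 2 and ((x of jaw_tip_a in the frame of card_top above 0.004 m and x of jaw_tip_b in the frame of card_top below -0.004 m) or (x of jaw_tip_b in the frame of card_top above 0.004 m and x of jaw_tip_a in the frame of card_top below -0.004 m)) and z of jaw_tip_a in the frame of card_top between -0.032 and -0.005 m and y of jaw_tip_a in the frame of card_top between -0.015 and 0.015 m and z of jaw_tip_b in the frame of card_top between -0.032 and -0.005 m and y of jaw_tip_b in the frame of card_top between -0.015 and 0.015 m and angle between the y axis of clip_mid and the y axis of card_top, either way round below 0.2 rad and contact force between clip and stand below 0.5 N); the arm keeps its last pose, push and grip.
It fails at once if another thing on the counter is moved more than 30 mm (distance of any of trimmer, brush, tin, comb, balm_jar from where it was at the start of the episode above 0.03 m).
It fails at once if the stand is tipped (angle between stand_base's own z axis and vertical above 0.3 rad).
It also fails if it takes over 58 s, if anything falls off the work surface, if the arm or the gripper's body presses on something with over 40 N, if the wrist force passes 120 N, or if a joint passes its speed limit or range.

ROBOT

A 7-joint arm with a two-finger parallel gripper is mounted at the origin on the work surface. World frame = base frame: x ahead of the robot, y to its left, z up, the work surface at z = 0. Lengths are in m, angles in rad, forces in N, time in s.
With the tool pointing down it reaches from about 0.4 to 0.875 m from the base axis. Payload 6.5 kg.
Tool frame: the origin (TCP) lies on the mounting face of the last link; the fingertips stand 166 mm ahead of it and the grasp point (between the pads) lies ahead of it (robot.grasp_offset is the z of the grasp point in the tool frame, in m); z points along the fingers, y is the line along which they close (so a half turn about z gives the same grasp; the last joint's range is limited). The gripper opens to 88 mm and grips with 3 to 60 N. Pads are 18 mm wide; open, the fingers measure 123 mm over their backs; the gripper's body (75 mm by 187 mm) begins 45 mm behind the grasp point.
Start: joints at [-1.206, 0.536, -0.004, 1.538, 0.003, 1.067, -0.071], TCP at [0.271, 0.591, 0.405] pointing down, gripper open.
Joint ranges: [-2.7, 2.7], [-0.37, 2.16], [-1.27, 1.26], [0.24, 2.4], [-1.31, 4.45], [0.19, 1.91], [-2.76, 2.76]. Speed limits (rad/s): [2.39, 2.39, 3.14, 3.14, 3.14, 3.14, 3.14].

INTERFACE

Orientations are given as a rotation vector (axis times angle).
In Python, from workcell import robot gives the robot as it stands.
- The arm moves only by the tool arm_command, never from a script. Its argument "rows" is a list of rows, each an object with "xyz": the shift along the world's x, y, z in mm, a list of three; "turn": the turn, a rotation vector about the world's x, y, z in degrees, a list of three; "jaw": the finger opening in mm, from 0 to 88.1. A call has 1 to 10 rows; each row is the pose to reach, as a shift and turn from the pose commanded when the call began; what a row does not reach only later rows make up. A row lasts 1/10 s, in which the tool goes at most 50 mm and 8.59 degrees, less where a joint would pass 70% of its speed; a pose out of reach is approached as far as the arm can. A call with a gripper value outside its range is refused whole. The fingers move at their own pace and stop on an object; "squeeze" is the grip in N (left out, the last holds). Time passes only in rows, so rows that repeat a pose let the fingers close. It gives the time, the measured TCP pose, the force, the opening and the grip force at its end, in the units of the state.
- robot.get_state(): the state, without advancing time (a new reading comes with each control period).
- robot.capture(name): name is "scene" or "top" or "wrist"; returns the picture (400x640x3 uint8, red, green, blue); there is no depth.
- robot.camera_params(name): a dict with "fx", "fy", "cx", "cy" (pixels), "R" (3x3) and "t" (3): a world point X has camera coordinates R X + t. Camera axes: x right, y down, z forward; pixel columns grow to the right and rows downward; lengths in m; the calibration is good to about 2 mm. A picture is of the moment at which its call begins: read the wrist's pose just before it. camera_params takes no time and is no camera call; for the wrist camera it gives the pose at the moment of the call.
- robot.sign_off(): hands the job in; it is judged then, once.
The state is a dict: "time_s": time; "qpos": joint angles; "dq": joint speeds; "effort": joint torques, N m; "eef_pos": TCP position; "eef_rot": TCP orientation; "ft_force": force on the tool from outside, world axes, zero at the start; "wrist_torque": the same for the moment, N m; "gripper_width": opening from 0.0 (shut) to 1.0 (fully open); "grip_force": force on a finger pad.
Only numpy, scipy, OpenCV 4.12 (cv2) and the standard library are available. Lean on these libraries where they do the work, as an engineer would, in place of code of your own. Each camera call takes 0.05 s, during which the arm holds its last target. There are 200 camera calls.

## Working session

There is one attempt and no reset: what is moved stays moved. The work goes in short steps, Python scripts to look and compute and a tool call to move; the robot and the scene stay as the last step left them, time stands still between calls to the robot, and variables do not carry over. Pictures are saved under pics/ and viewed, at most 10 in all, crops included, and the job is handed in when it is done.

Besides the shell and the picture viewer there is one more tool, called as a command line: name --argument value ..., lists and objects as JSON in quotes. arm_command: Moves the arm, as the interface text tells. Its arguments: {"type":"object","properties":{"rows":{"type":"array"},"squeeze":{"type":"number"}},"required":["rows"]}

```bash
ls; mkdir -p pics
python3 - <<'E'
from workcell import robot
import cv2
print(robot.grasp_offset, robot.get_state())
for n in ("scene","top"):
    p=robot.camera_params(n); print(n,p)
    im=robot.capture(n); cv2.imwrite(f"pics/{n}0.png",im[:,:,::-1])
E
```

```text
pics
0.1473 {'time_s': 0.0, 'qpos': array([-1.20619022,  0.53716556, -0.00443873,  1.53885574,  0.00259509,
        1.06730313, -0.07123527]), 'dq': array([-0.00082235, -0.00043044, -0.00085927, -0.00017649,  0.00020207,
        0.00110427,  0.00047606]), 'effort': array([-5.89640422e-04, -5.70980644e+01,  9.91139263e-01, -2.51592529e+01,
       -5.60591952e-02,  1.81533286e-02,  1.80175407e-04]), 'eef_pos': array([0.27130155, 0.59031453, 0.403846  ]), 'eef_rot': array([-6.71381692e-01, -3.06875925e+00,  2.68279052e-03]), 'ft_force': array([-0.25793627,  0.1313422 , -0.13731227]), 'wrist_torque': array([-0.0216685 , -0.06482603, -0.02623686]), 'grip_force': 0.0, 'gripper_width': 0.9994346627272872}
scene {'fx': 410.7911438768712, 'fy': 410.7911438768712, 'cx': 324.89213013889434, 'cy': 198.31965942398145, 'R': array([[ 0.65554324,  0.75507268, -0.01132732],
       [ 0.47776072, -0.42630802, -0.76811859],
       [-0.58481428,  0.4981232 , -0.64020741]]), 't': array([-0.36883233, -0.21248533,  1.45496332])}
top {'fx': 373.0610400333043, 'fy': 373.0610400333043, 'cx': 318.98433851048225, 'cy': 203.1671054001021, 'R': array([[-1.20714259e-02, -9.99927104e-01,  2.59484935e-04],
       [-9.89830393e-01,  1.19127499e-02, -1.41752880e-01],
       [ 1.41739455e-01, -1.96800545e-03, -9.89902043e-01]]), 't': array([0.03604089, 0.54924817, 1.05241996])}
```

View pics/top0.png

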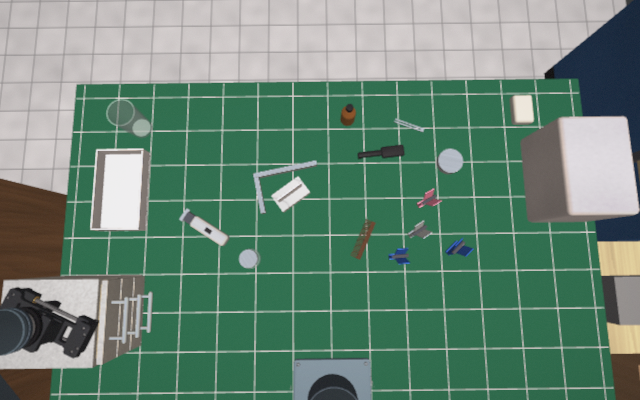

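View pics/scene0.png

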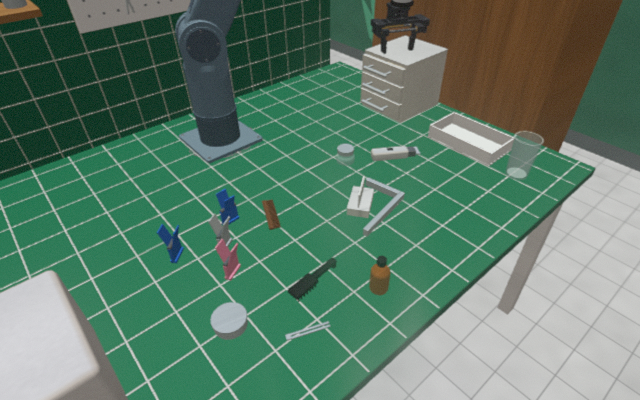

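The top view shows the rail corner near (255,175), its long arm ending near (316,162) and its short arm near (263,212). The stand is at (290,193) and the steel clip at (420,230), with blue clips at (400,256) and (459,248) and a pink one at (430,198). I'll take rough positions now and refine them with the wrist camera.

```bash
cat > h.py <<'E'
import numpy as np, cv2
from workcell import robot
from scipy.spatial.transform import Rotation as Rn
def ray(p,u,v,z):
    d=p["R"].T@np.array([(u-p["cx"])/p["fx"],(v-p["cy"])/p["fy"],1]); c=-p["R"].T@p["t"]
    return c+d*(z-c[2])/d[2]
def proj(p,X):
    c=p["R"]@np.asarray(X)+p["t"]; return np.array([p["fx"]*c[0]/c[2]+p["cx"],p["fy"]*c[1]/c[2]+p["cy"]])
def tri(rays):  # [(p,u,v),...] least-squares point
    A=np.zeros((3,3));b=np.zeros(3)
    for p,u,v in rays:
        d=p["R"].T@np.array([(u-p["cx"])/p["fx"],(v-p["cy"])/p["fy"],1]); d/=np.linalg.norm(d)
        c=-p["R"].T@p["t"]; M=np.eye(3)-np.outer(d,d); A+=M;b+=M@c
    return np.linalg.solve(A,b)
def shot(n,name):
    s=robot.get_state(); p=robot.camera_params(n); im=robot.capture(n)[:,:,::-1].copy()
    cv2.imwrite(f"pics/{name}.png",im); np.save(f"pics/{name}.npy",p,allow_pickle=True); return s,p,im
def load(name): return np.load(f"pics/{name}.npy",allow_pickle=True).item(), cv2.imread(f"pics/{name}.png")
E
python3 - <<'E'
from h import *
p=robot.camera_params("top")
for n,u,v,z in [("corner",255,175,.022),("armY",316,162,.022),("armX",263,212,.022),("stand",290,193,.025),("clip",420,230,.09),("tin",450,160,.028),("balm",249,259,.05),("comb",363,240,0),("blue",400,256,.09),("blue2",459,248,.09),("pink",430,198,.09),("trim",206,229,.03)]:
    print(n,ray(p,u,v,z).round(3))
s=robot.get_state(); w=robot.camera_params("wrist"); R=Rn.from_rotvec(s["eef_rot"]).as_matrix()
print("tool",R.round(3)); print("cam centre in tool",R.T@(-w["R"].T@w["t"]-s["eef_pos"])); print((w["R"]@R).round(3),w["fx"],w["cx"],w["cy"])
a=cv2.imread("pics/top0.png"); 
x=cv2.resize(a[140:240,230:330],None,fx=4,fy=4,interpolation=cv2.INTER_CUBIC);y=cv2.resize(a[180:280,385:485],None,fx=4,fy=4,interpolation=cv2.INTER_CUBIC)
cv2.imwrite("pics/crop.png",np.hstack([x,y]))
E
```

```text
corner [0.64  0.221 0.022]
armY [0.678 0.037 0.022]
armX [0.528 0.196 0.022]
stand [0.583 0.115 0.025]
clip [ 0.464 -0.248  0.09 ]
tin [ 0.678 -0.366  0.028]
balm [0.391 0.23  0.05 ]
comb [ 0.442 -0.101  0.   ]
blue [ 0.394 -0.19   0.09 ]
blue2 [ 0.414 -0.353  0.09 ]
pink [ 0.553 -0.281  0.09 ]
trim [0.479 0.36  0.03 ]
tool [[-0.909  0.418 -0.001]
 [ 0.418  0.909 -0.001]
 [-0.    -0.002 -1.   ]]
cam centre in tool [ 0.07324143 -0.00064834  0.01944223]
[[ 0.001  1.     0.   ]
 [-0.959  0.001 -0.283]
 [-0.283  0.     0.959]] 291.73138263234836 313.8375198840569 198.55559560723307
```

View pics/crop.png

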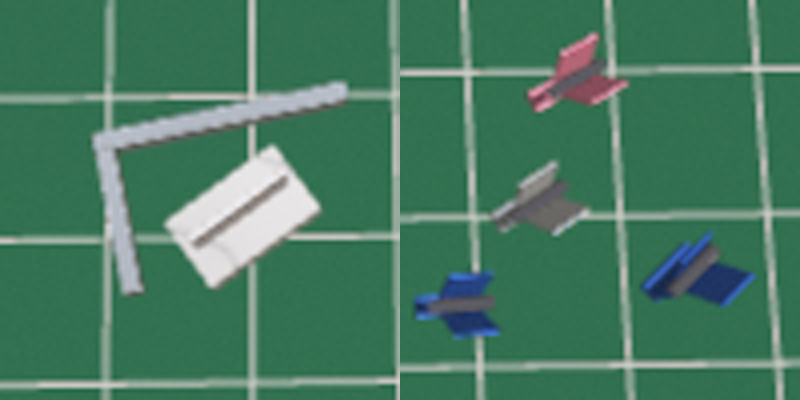

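The crop shows the rail corner at crop (100,140) and the card running from (193,245) to (287,180), so the stand is yawed about 23° away from the rail. The steel clip's hinge is at about (540,205). Next I'll move the wrist camera over the corner.

arm_command --rows '[{"xyz":[33,-45,-7],"turn":[0,0,-3],"jaw":40},{"xyz":[66,-90,-14],"turn":[0,0,-6],"jaw":40},{"xyz":[99,-135,-21],"turn":[0,0,-9],"jaw":40},{"xyz":[132,-180,-28],"turn":[0,0,-12],"jaw":40},{"xyz":[165,-225,-35],"turn":[0,0,-15],"jaw":40},{"xyz":[198,-270,-42],"turn":[0,0,-18],"jaw":40},{"xyz":[231,-315,-49],"turn":[0,0,-21],"jaw":40},{"xyz":[264,-360,-56],"turn":[0,0,-24],"jaw":40},{"xyz":[297,-405,-63],"turn":[0,0,-27],"jaw":40},{"xyz":[330,-450,-70],"turn":[0,0,-30],"jaw":40}]'

```text
time_s: 1.1
eef_pos: [0.5656, 0.1888, 0.3421]
eef_rot: [-1.445, -2.789, 0.0]
ft_force: [1.1, 1.3, 1.1]
gripper_width: 0.454
grip_force: 0.0
```

arm_command --rows '[{"xyz":[0,0,0],"turn":[0,0,0],"jaw":40},{"xyz":[0,0,0],"turn":[0,0,0],"jaw":40},{"xyz":[0,0,0],"turn":[0,0,0],"jaw":40},{"xyz":[0,0,0],"turn":[0,0,0],"jaw":40}]'

```text
time_s: 1.5
eef_pos: [0.564, 0.1924, 0.3425]
eef_rot: [-1.438, -2.792, -0.001]
ft_force: [-0.1, -0.2, -0.1]
gripper_width: 0.453
grip_force: 0.0
```

Run:
```python
from h import *
s,p,im=shot("wrist","w1"); print(s["time_s"],s["eef_pos"],s["eef_rot"])
```

```text
1.5 [0.56395401 0.19237913 0.34249331] [-1.43806828e+00 -2.79216243e+00 -8.23441008e-04]
```

View pics/w1.png

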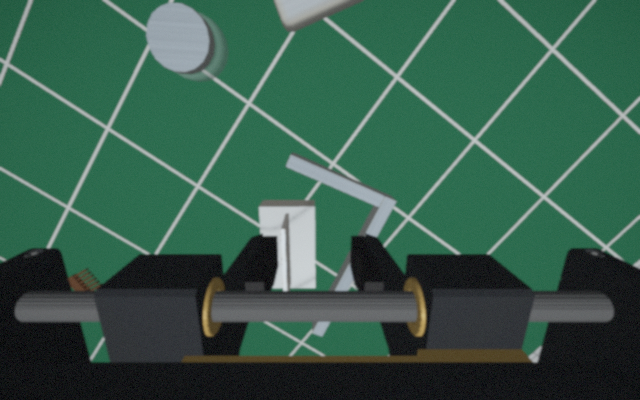

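The wrist view has the stand at (287,245), partly behind the fingers, and the rail corner at (393,203). I'll shift so both are clear of the fingers.

arm_command --rows '[{"xyz":[25,-40,0],"turn":[0,0,0],"jaw":40},{"xyz":[50,-80,0],"turn":[0,0,0],"jaw":40},{"xyz":[75,-115,0],"turn":[0,0,0],"jaw":40},{"xyz":[75,-115,0],"turn":[0,0,0],"jaw":40},{"xyz":[75,-115,0],"turn":[0,0,0],"jaw":40},{"xyz":[75,-115,0],"turn":[0,0,0],"jaw":40}]'

```text
time_s: 2.15
eef_pos: [0.6392, 0.0777, 0.3423]
eef_rot: [-1.438, -2.791, -0.001]
ft_force: [-0.3, 0.2, 0.1]
gripper_width: 0.453
grip_force: 0.0
```

Run:
```python
from h import *
s,p,im=shot("wrist","w2"); print(s["time_s"],s["eef_pos"],s["eef_rot"])
cv2.imwrite("pics/w2c.png",cv2.resize(im[20:260,180:500],None,fx=2.5,fy=2.5,interpolation=cv2.INTER_CUBIC))
```

```text
2.15 [0.63916054 0.07768821 0.34231737] [-1.43849058e+00 -2.79144096e+00 -1.16500847e-03]
```

View pics/w2c.png

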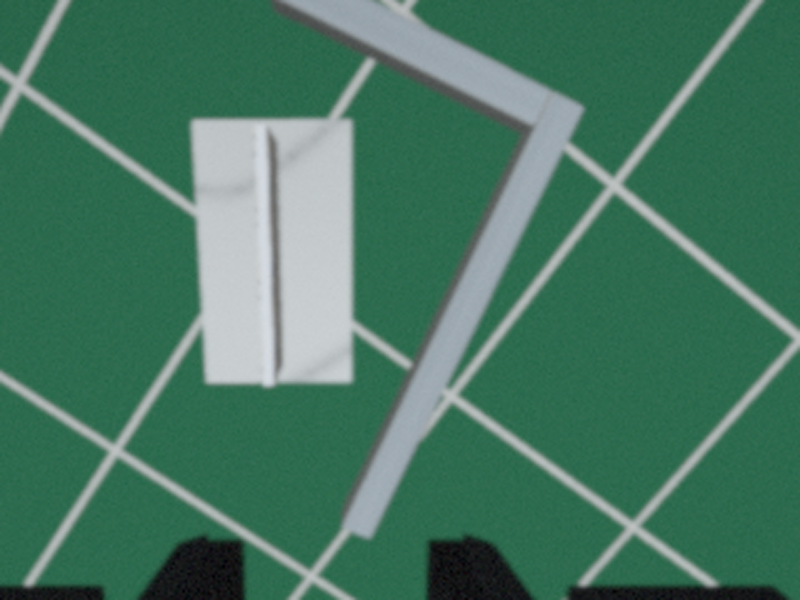

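Run:
```python
from h import *
p,im=load("w2")
f=lambda u,v,z: ray(p,u/2.5+180,v/2.5+20,z)[:2]
B=np.array([f(*q,.025) for q in [(191,119),(352,119),(353,383),(206,384)]])
print("base",B.round(4).tolist(),B.mean(0),"sides",np.linalg.norm(B-np.roll(B,-1,0),axis=1))
yb=(B[0]+B[1]-B[2]-B[3]);print("yaw",np.degrees(np.arctan2(-yb[0],yb[1])))
c1=f(260,126,.07);c2=f(268,385,.07);d=c1-c2
print("card",(c1+c2)/2,np.linalg.norm(d),np.degrees(np.arctan2(-d[0],d[1])))
k=f(533,122,.022);e=f(348,518,.022);d=k-e
o=f(583,107,.022);o2=f(371,538,.022);d2=o-o2;
print("rail",k,np.linalg.norm(d),np.degrees(np.arctan2(-d[0],d[1])),"outer",np.linalg.norm(d2),np.degrees(np.arctan2(-d2[0],d2[1])))
g=f(290,6,.022);d=k-g;print("short",np.degrees(np.arctan2(d[1],d[0])))
a=np.radians(np.degrees(np.arctan2(-d2[0],d2[1])))
```

```text
base [[0.5287, 0.1385], [0.578, 0.1737], [0.6375, 0.0921], [0.588, 0.0563]] [0.58303894 0.11516029] sides [0.06057901 0.10095972 0.06107747 0.10138811]
yaw 35.99450025081641
card [0.58264071 0.11510815] 0.08436878809598893 35.778089758667015
rail [0.63443816 0.21319403] 0.17601714901518825 12.247245231926998 outer 0.19287213958489413 11.751187428277895
short 12.452752015968047
```

The measured base is 60.6 x 101 mm and the card 84 mm, which match the given sizes. The stand is at (0.583, 0.115) with yaw 35.9°, and the rail corner is at (0.6345, 0.213) with yaw about 12°. I'll grip the card, turn the stand and slide it in.

arm_command --rows '[{"xyz":[-30,20,-20],"turn":[0,0,0.4],"jaw":40},{"xyz":[-56,37,-50],"turn":[0,0,0.4],"jaw":40},{"xyz":[-56,37,-60],"turn":[0,0,0.4],"jaw":40},{"xyz":[-56,37,-90],"turn":[0,0,0.4],"jaw":40},{"xyz":[-56,37,-120],"turn":[0,0,0.4],"jaw":40},{"xyz":[-56,37,-140],"turn":[0,0,0.4],"jaw":40},{"xyz":[-56,37,-140],"turn":[0,0,0.4],"jaw":40},{"xyz":[-56,37,-140],"turn":[0,0,0.4],"jaw":40}]'

```text
time_s: 3.0
eef_pos: [0.584, 0.1132, 0.203]
eef_rot: [1.432, 2.796, 0.0]
ft_force: [0.9, -0.1, 0.1]
gripper_width: 0.451
grip_force: 0.0
```

arm_command --rows '[{"xyz":[0,0,0],"turn":[0,0,0],"jaw":0},{"xyz":[0,0,0],"turn":[0,0,0],"jaw":0},{"xyz":[0,0,0],"turn":[0,0,0],"jaw":0},{"xyz":[0,0,0],"turn":[0,0,0],"jaw":0},{"xyz":[0,0,0],"turn":[0,0,0],"jaw":0},{"xyz":[0,0,0],"turn":[0,0,0],"jaw":0}]' --squeeze 25

```text
time_s: 3.6
eef_pos: [0.5841, 0.1127, 0.2029]
eef_rot: [1.433, 2.795, 0.001]
ft_force: [0.7, 0.0, 4.0]
gripper_width: 0.043
grip_force: 25.0
```

arm_command --rows '[{"xyz":[0,0,0],"turn":[0,0,-4],"jaw":0},{"xyz":[0,0,0],"turn":[0,0,-8],"jaw":0},{"xyz":[0,0,0],"turn":[0,0,-12],"jaw":0},{"xyz":[0,0,0],"turn":[0,0,-16],"jaw":0},{"xyz":[0,0,0],"turn":[0,0,-20],"jaw":0},{"xyz":[0,0,0],"turn":[0,0,-23.8],"jaw":0},{"xyz":[9,12,0],"turn":[0,0,-23.8],"jaw":0},{"xyz":[18,24,0],"turn":[0,0,-23.8],"jaw":0},{"xyz":[27,36,0],"turn":[0,0,-23.8],"jaw":0},{"xyz":[27,36,0],"turn":[0,0,-23.8],"jaw":0}]'

```text
time_s: 4.6
eef_pos: [0.6118, 0.15, 0.2029]
eef_rot: [1.976, 2.441, 0.003]
ft_force: [2.5, 2.8, 2.6]
gripper_width: 0.043
grip_force: 25.0
```

Run:
```python
from h import *
s=robot.get_state(); print(s["eef_pos"],s["eef_rot"],s["ft_force"],s["wrist_torque"],s["grip_force"])
```

```text
[0.61182631 0.15001596 0.20289628] [1.9762339  2.4408077  0.00334851] [2.45497766 2.79197138 2.61669703] [ 0.4917922  -0.29644231  0.01072552] 25.00614940188825
```

arm_command --rows '[{"xyz":[2,0.4,0],"turn":[0,0,0],"jaw":0},{"xyz":[4,0.8,0],"turn":[0,0,0],"jaw":0},{"xyz":[6,1.3,0],"turn":[0,0,0],"jaw":0},{"xyz":[6,1.3,0],"turn":[0,0,0],"jaw":0}]'

```text
time_s: 5.0
eef_pos: [0.6146, 0.1499, 0.2029]
eef_rot: [-1.975, -2.436, 0.006]
ft_force: [-9.7, 0.7, 15.1]
gripper_width: 0.042
grip_force: 25.0
```

arm_command --rows '[{"xyz":[-0.4,2,0],"turn":[0,0,0],"jaw":0},{"xyz":[-0.8,4,0],"turn":[0,0,0],"jaw":0},{"xyz":[-1.2,6,0],"turn":[0,0,0],"jaw":0},{"xyz":[-1.2,6,0],"turn":[0,0,0],"jaw":0}]'

```text
time_s: 5.4
eef_pos: [0.6152, 0.1534, 0.2029]
eef_rot: [1.98, 2.438, -0.004]
ft_force: [-1.7, -4.3, 7.7]
gripper_width: 0.044
grip_force: 25.0
```

arm_command --rows '[{"xyz":[0,2,0],"turn":[0,0,0],"jaw":0},{"xyz":[0,4,0],"turn":[0,0,0],"jaw":0},{"xyz":[0,6,0],"turn":[0,0,0],"jaw":0},{"xyz":[0,6,0],"turn":[0,0,0],"jaw":0}]'

```text
time_s: 5.8
eef_pos: [0.6155, 0.1553, 0.2029]
eef_rot: [1.982, 2.433, -0.011]
ft_force: [-3.4, -14.1, 11.2]
gripper_width: 0.045
grip_force: 25.0
```

arm_command --rows '[{"xyz":[1,1,0],"turn":[0,0,0],"jaw":0},{"xyz":[2,2,0],"turn":[0,0,0],"jaw":0},{"xyz":[2,2,0],"turn":[0,0,0],"jaw":0}]'

```text
time_s: 6.1
eef_pos: [0.6164, 0.1557, 0.203]
eef_rot: [1.985, 2.433, -0.018]
ft_force: [-9.7, -17.1, 17.7]
gripper_width: 0.043
grip_force: 25.0
```

arm_command --rows '[{"xyz":[0,0,0],"turn":[0,0,0],"jaw":40},{"xyz":[0,0,0],"turn":[0,0,0],"jaw":40},{"xyz":[0,0,0],"turn":[0,0,0],"jaw":40},{"xyz":[0,0,30],"turn":[0,0,0],"jaw":40},{"xyz":[0,0,70],"turn":[0,0,0],"jaw":40},{"xyz":[5,-25,110],"turn":[0,0,0],"jaw":40},{"xyz":[14,-65,140],"turn":[0,0,0],"jaw":40},{"xyz":[14,-65,140],"turn":[0,0,0],"jaw":40},{"xyz":[14,-65,140],"turn":[0,0,0],"jaw":40},{"xyz":[14,-65,140],"turn":[0,0,0],"jaw":40}]'

```text
time_s: 7.1
eef_pos: [0.631, 0.1004, 0.3413]
eef_rot: [-1.975, -2.44, 0.001]
ft_force: [0.2, 0.5, -0.6]
gripper_width: 0.453
grip_force: 0.0
```

Run:
```python
from h import *
s,p,im=shot("wrist","w3"); print(s["time_s"],s["eef_pos"],s["eef_rot"])
cv2.imwrite("pics/w3c.png",cv2.resize(im[60:210,220:420],None,fx=4,fy=4,interpolation=cv2.INTER_CUBIC))
```

```text
7.1 [0.63096877 0.10039707 0.34132949] [-1.97525483e+00 -2.44018974e+00  8.51079409e-04]
```

View pics/w3c.png

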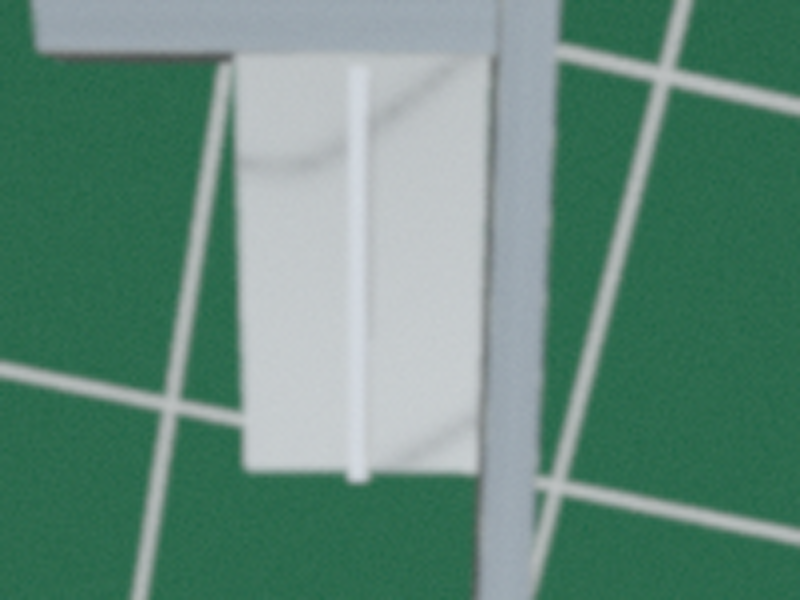

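The stand now sits against both arms of the rail. I'll put numbers on what gap is left.

Run:
```python
from h import *
p,im=load("w3")
f=lambda u,v,z: ray(p,u/4+220,v/4+60,z)[:2]
yaw=lambda d:np.degrees(np.arctan2(-d[0],d[1]))
B=np.array([f(*q,.025) for q in [(234,56),(491,58),(478,472),(245,470)]])
print(np.linalg.norm(B-np.roll(B,-1,0),axis=1),B.mean(0)); yb=B[0]+B[1]-B[2]-B[3];print("yaw base",yaw(yb))
c1=f(358,68,.07);c2=f(358,480,.07);print("card",(c1+c2)/2,np.linalg.norm(c1-c2),yaw(c1-c2))
k=f(497,53,.022);e=f(478,590,.022);e2=f(40,52,.022);print("rail",k,yaw(k-e),np.degrees(np.arctan2(*(k-e2)[::-1])),np.linalg.norm(k-e2))
o1=f(560,0,.022);o2=f(536,540,.022);print("outer",yaw(o1-o2))
a=np.radians(yaw(k-e));R=np.array([[np.cos(a),-np.sin(a)],[np.sin(a),np.cos(a)]])
print("base corner in rail",R.T@(B[1]-k),R.T@(B[2]-k),"centre+",R.T@(B.mean(0)-k)+[.03,.05])
# column profile across the rail/base edge
for r in (90,130,165):
  print(r,im[r,335:348].mean(1).astype(int))
print(im[66:80,325].mean(1).astype(int))
```

```text
[0.06058841 0.09967702 0.06055668 0.09963583] [0.61467196 0.15584325]
yaw base 11.735802150507201
card [0.6143983  0.15605181] 0.08454521172694181 11.82235169366497
rail [0.63553275 0.21250305] 11.561348589333917 11.929280790253749 0.10875367796275119
outer 11.84201495082039
base corner in rail [-0.00165067 -0.0014636 ] [-0.00136308 -0.10114021] centre+ [-0.00179313 -0.00132936]
90 [195 195 196 195 195 190 173 143 123 144 161 167 165]
130 [199 201 201 198 194 174 142 136 151 161 165 166 166]
165 [189 185 184 175 157 142 148 160 162 164 165 166 168]
[168 166 166 168 170 171 172 178 188 192 191 188 188 185]
```

The gap is about 1.5 mm on each arm. That is within tolerance, but I'll nudge each side of the base with closed fingers to close it.

arm_command --rows '[{"xyz":[-1,-17,-30],"turn":[0,0,-0.2],"jaw":0},{"xyz":[-1,-17,-70],"turn":[0,0,-0.2],"jaw":0},{"xyz":[-1,-17,-115],"turn":[0,0,-0.2],"jaw":0},{"xyz":[-1,-17,-150],"turn":[0,0,-0.2],"jaw":0},{"xyz":[-1,-17,-162],"turn":[0,0,-0.2],"jaw":0},{"xyz":[-1,-17,-162],"turn":[0,0,-0.2],"jaw":0},{"xyz":[-2,-11,-162],"turn":[0,0,-0.2],"jaw":0},{"xyz":[-3,-7,-162],"turn":[0,0,-0.2],"jaw":0},{"xyz":[-4,-3,-162],"turn":[0,0,-0.2],"jaw":0},{"xyz":[-4,-3,-162],"turn":[0,0,-0.2],"jaw":0}]'

```text
time_s: 8.15
eef_pos: [0.6278, 0.0973, 0.1816]
eef_rot: [1.981, 2.438, 0.003]
ft_force: [-0.2, 0.5, -0.8]
gripper_width: 0.004
grip_force: 0.0
```

arm_command --rows '[{"xyz":[0,2,0],"turn":[0,0,0],"jaw":0},{"xyz":[-1,4,0],"turn":[0,0,0],"jaw":0},{"xyz":[-1,4,0],"turn":[0,0,0],"jaw":0}]'

```text
time_s: 8.45
eef_pos: [0.6272, 0.0985, 0.181]
eef_rot: [1.983, 2.434, -0.0]
ft_force: [0.6, -3.7, 3.5]
gripper_width: 0.007
grip_force: 2.0
```

arm_command --rows '[{"xyz":[-0.5,2,0],"turn":[0,0,0],"jaw":0},{"xyz":[-1,4,0],"turn":[0,0,0],"jaw":0},{"xyz":[-1,4,0],"turn":[0,0,0],"jaw":0},{"xyz":[-1,4,0],"turn":[0,0,0],"jaw":0}]'

```text
time_s: 8.85
eef_pos: [0.6268, 0.0992, 0.1811]
eef_rot: [1.984, 2.428, -0.004]
ft_force: [3.2, -11.5, 1.9]
gripper_width: 0.003
grip_force: 5.8
```

arm_command --rows '[{"xyz":[4,-18,0],"turn":[0,0,0],"jaw":0},{"xyz":[4,-18,45],"turn":[0,0,0],"jaw":0},{"xyz":[4,-18,92],"turn":[0,0,0],"jaw":0},{"xyz":[-30,5,92],"turn":[0,0,0],"jaw":0},{"xyz":[-72,38,92],"turn":[0,0,0],"jaw":0},{"xyz":[-72,38,80],"turn":[0,0,0],"jaw":0},{"xyz":[-72,38,40],"turn":[0,0,0],"jaw":0},{"xyz":[-72,38,0],"turn":[0,0,0],"jaw":0},{"xyz":[-72,38,0],"turn":[0,0,0],"jaw":0},{"xyz":[-72,38,0],"turn":[0,0,0],"jaw":0}]'

```text
time_s: 9.85
eef_pos: [0.5536, 0.1417, 0.1805]
eef_rot: [-1.983, -2.436, 0.002]
ft_force: [0.2, -0.2, 0.9]
gripper_width: 0.003
grip_force: 0.0
```

arm_command --rows '[{"xyz":[5,1,0],"turn":[0,0,0],"jaw":0},{"xyz":[9,2,0],"turn":[0,0,0],"jaw":0},{"xyz":[13,2.7,0],"turn":[0,0,0],"jaw":0},{"xyz":[15,3.2,0],"turn":[0,0,0],"jaw":0},{"xyz":[17,3.6,0],"turn":[0,0,0],"jaw":0},{"xyz":[19,4,0],"turn":[0,0,0],"jaw":0},{"xyz":[19,4,0],"turn":[0,0,0],"jaw":0}]'

```text
time_s: 10.55
eef_pos: [0.5722, 0.1458, 0.1804]
eef_rot: [-1.982, -2.436, 0.002]
ft_force: [-3.3, -0.8, 2.1]
gripper_width: 0.002
grip_force: 1.5
```

arm_command --rows '[{"xyz":[2,0.4,0],"turn":[0,0,0],"jaw":0},{"xyz":[4,0.8,0],"turn":[0,0,0],"jaw":0},{"xyz":[6,1.2,0],"turn":[0,0,0],"jaw":0},{"xyz":[6,1.2,0],"turn":[0,0,0],"jaw":0}]'

```text
time_s: 10.95
eef_pos: [0.5755, 0.1463, 0.1799]
eef_rot: [-1.979, -2.431, 0.012]
ft_force: [-14.4, -1.4, 16.1]
gripper_width: 0.009
grip_force: 8.4
```

arm_command --rows '[{"xyz":[-20,-4,0],"turn":[0,0,0],"jaw":0},{"xyz":[-20,-4,45],"turn":[0,0,0],"jaw":0},{"xyz":[-20,-4,95],"turn":[0,0,0],"jaw":0},{"xyz":[5,-20,125],"turn":[0,0,0],"jaw":0},{"xyz":[30,-35,162],"turn":[0,0,0],"jaw":0},{"xyz":[52,-48,162],"turn":[0,0,0],"jaw":0},{"xyz":[52,-48,162],"turn":[0,0,0],"jaw":0},{"xyz":[52,-48,162],"turn":[0,0,0],"jaw":0},{"xyz":[52,-48,162],"turn":[0,0,0],"jaw":0}]'

```text
time_s: 11.85
eef_pos: [0.6299, 0.0999, 0.3416]
eef_rot: [-1.981, -2.437, 0.001]
ft_force: [-0.4, -0.6, 0.4]
gripper_width: 0.007
grip_force: 0.0
```

Run:
```python
from h import *
s,p,im=shot("wrist","w4"); print(s["time_s"],s["eef_pos"],s["eef_rot"])
cv2.imwrite("pics/w4c.png",cv2.resize(im[60:210,220:420],None,fx=4,fy=4,interpolation=cv2.INTER_CUBIC))
```

```text
11.85 [0.62985633 0.09993821 0.34155307] [-1.98084011e+00 -2.43652661e+00  1.36492710e-03]
```

View pics/w4c.png

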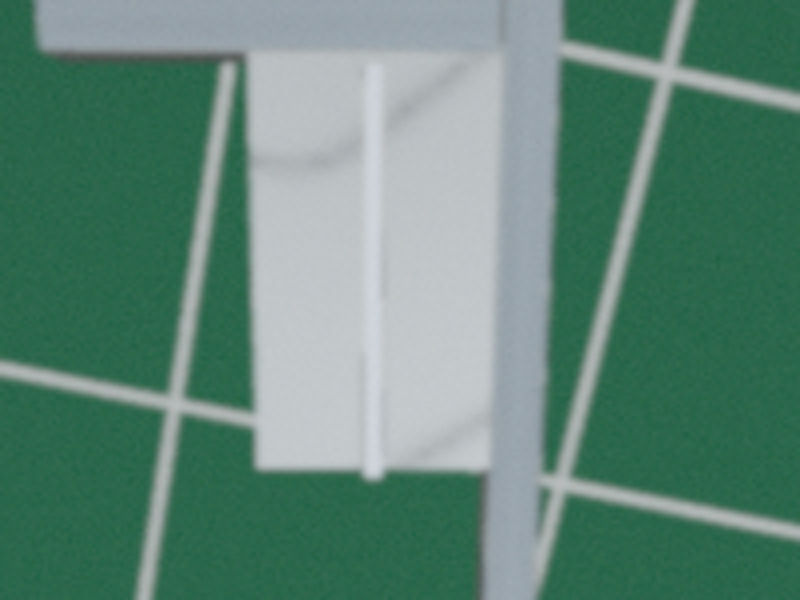

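arm_command --rows '[{"xyz":[-14,-40,10],"turn":[0,0,2],"jaw":60},{"xyz":[-28,-81,20],"turn":[0,0,4],"jaw":60},{"xyz":[-42,-122,20],"turn":[0,0,6],"jaw":60},{"xyz":[-56,-163,20],"turn":[0,0,8],"jaw":60},{"xyz":[-70,-204,20],"turn":[0,0,10],"jaw":60},{"xyz":[-84,-245,20],"turn":[0,0,12],"jaw":60},{"xyz":[-98,-286,20],"turn":[0,0,14],"jaw":60},{"xyz":[-112,-327,20],"turn":[0,0,15],"jaw":60},{"xyz":[-126,-367,20],"turn":[0,0,15],"jaw":60},{"xyz":[-137,-406,20],"turn":[0,0,15],"jaw":60}]'

```text
time_s: 12.9
eef_pos: [0.4926, -0.3077, 0.3622]
eef_rot: [-1.647, -2.675, -0.0]
ft_force: [0.2, -0.2, -0.7]
gripper_width: 0.68
grip_force: 0.0
```

arm_command --rows '[{"xyz":[0,0,0],"turn":[0,0,0],"jaw":60},{"xyz":[0,0,0],"turn":[0,0,0],"jaw":60},{"xyz":[0,0,0],"turn":[0,0,0],"jaw":60}]'

```text
time_s: 13.2
eef_pos: [0.4943, -0.3051, 0.3621]
eef_rot: [-1.644, -2.676, -0.002]
ft_force: [-0.4, -0.0, 0.1]
gripper_width: 0.684
grip_force: 0.0
```

Run:
```python
from h import *
s,p,im=shot("wrist","w5"); print(s["time_s"],s["eef_pos"],s["eef_rot"])
cv2.imwrite("pics/w5c.png",cv2.resize(im[40:240,200:466],None,fx=3,fy=3,interpolation=cv2.INTER_CUBIC))
```

```text
13.2 [ 0.49430671 -0.30509345  0.36208281] [-1.64431616e+00 -2.67586566e+00 -1.70902361e-03]
```

View pics/w5c.png

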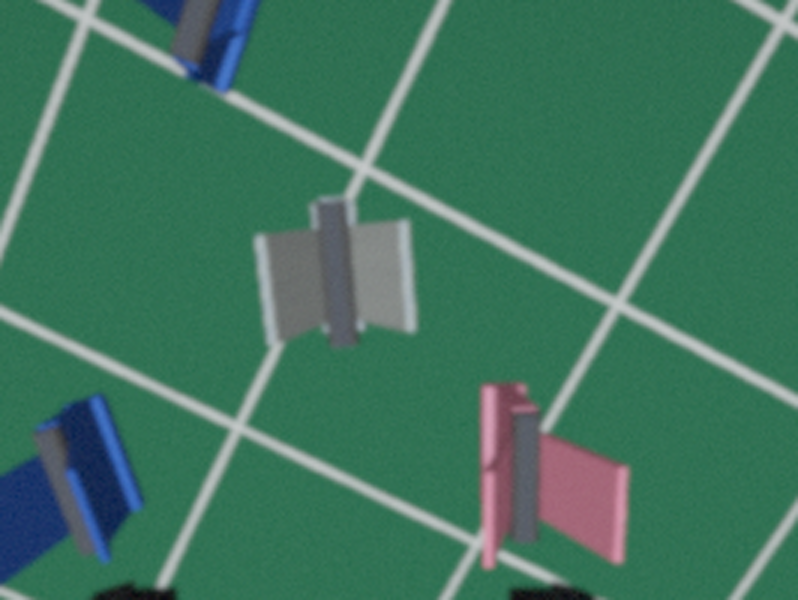

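After the nudge the base meets both rail faces with no dark gap, and the card runs from crop (374,68) to (374,478). The steel clip's handle tops run (261,236)–(273,345) and (405,221)–(411,331), and its hinge is at about (337,270).

Run:
```python
from h import *
yaw=lambda d:np.degrees(np.arctan2(-d[0],d[1]))
p,im=load("w4")
f=lambda u,v,z: ray(p,u/4+220,v/4+60,z)[:2]
c1=f(374,66,.07);c2=f(373,478,.07);print("card",(c1+c2)/2,np.linalg.norm(c1-c2),yaw(c1-c2))
B=np.array([f(*q,.025) for q in [(247,53),(503,54),(490,468),(256,468)]]);yb=B[0]+B[1]-B[2]-B[3]
print("base",B.mean(0),yaw(yb),np.linalg.norm(B-np.roll(B,-1,0),axis=1))
p,im=load("w5")
f=lambda u,v,z: ray(p,u/3+200,v/3+40,z)[:2]
L1,L2,R1,R2=f(261,236,.095),f(273,345,.095),f(405,221,.095),f(411,331,.095)
print("clip",(L1+L2+R1+R2)/4,"len",np.linalg.norm(L1-L2),np.linalg.norm(R1-R2),"span",np.linalg.norm(L1+L2-R1-R2)/2)
print("yaws",yaw(L1-L2),yaw(R1-R2),"across",np.degrees(np.arctan2(*(R1+R2-L1-L2)[::-1])))
h1,h2=f(333,200,.053),f(343,345,.053);print("hinge",(h1+h2)/2,np.linalg.norm(h1-h2),yaw(h1-h2))
```

```text
card [0.61668814 0.15655996] 0.08452815124130521 11.650648467151443
base [0.61660585 0.1566214 ] 11.513660295085923 [0.06033355 0.0995528  0.06081314 0.09982345]
clip [ 0.46786406 -0.25650133] len 0.029836790198624924 0.029808034795771432 span 0.039277168602393824
yaws 31.93876917494277 31.321512282482875 across 32.65011555102917
hinge [ 0.46779756 -0.25631386] 0.045837771150343376 30.879871419224116
```

Clip measured at (0.468, -0.256), yaw 31.7°; the 30 mm handle width matches. I'll descend and squeeze.

arm_command --rows '[{"xyz":[-13,25,-10],"turn":[0,0,2.4],"jaw":62},{"xyz":[-26.5,48.7,-20],"turn":[0,0,4.8],"jaw":62},{"xyz":[-26.5,48.7,-30],"turn":[0,0,4.8],"jaw":62},{"xyz":[-26.5,48.7,-60],"turn":[0,0,4.8],"jaw":62},{"xyz":[-26.5,48.7,-90],"turn":[0,0,4.8],"jaw":62},{"xyz":[-26.5,48.7,-120],"turn":[0,0,4.8],"jaw":62},{"xyz":[-26.5,48.7,-130],"turn":[0,0,4.8],"jaw":62},{"xyz":[-26.5,48.7,-130],"turn":[0,0,4.8],"jaw":62},{"xyz":[-26.5,48.7,-130],"turn":[0,0,4.8],"jaw":62}]'

```text
time_s: 14.15
eef_pos: [0.4678, -0.2584, 0.2334]
eef_rot: [1.534, 2.74, 0.0]
ft_force: [-0.3, -0.4, 0.5]
gripper_width: 0.706
grip_force: 0.0
```

arm_command --rows '[{"xyz":[0,0,0],"turn":[0,0,0],"jaw":40},{"xyz":[0,0,0],"turn":[0,0,0],"jaw":30},{"xyz":[0,0,0],"turn":[0,0,0],"jaw":20},{"xyz":[0,0,0],"turn":[0,0,0],"jaw":10},{"xyz":[0,0,0],"turn":[0,0,0],"jaw":5},{"xyz":[0,0,0],"turn":[0,0,0],"jaw":5},{"xyz":[0,0,0],"turn":[0,0,0],"jaw":5},{"xyz":[0,0,0],"turn":[0,0,0],"jaw":5}]' --squeeze 20

```text
time_s: 14.95
eef_pos: [0.4695, -0.2577, 0.2341]
eef_rot: [1.53, 2.738, 0.004]
ft_force: [3.0, 4.0, 11.4]
gripper_width: 0.197
grip_force: 18.9
```

arm_command --rows '[{"xyz":[0,0,0],"turn":[0,0,0],"jaw":5},{"xyz":[0,0,0],"turn":[0,0,0],"jaw":5},{"xyz":[0,0,20],"turn":[0,0,0],"jaw":5},{"xyz":[0,0,45],"turn":[0,0,0],"jaw":5},{"xyz":[0,0,75],"turn":[0,0,0],"jaw":5},{"xyz":[0,0,110],"turn":[0,0,0],"jaw":5},{"xyz":[0,0,110],"turn":[0,0,0],"jaw":5},{"xyz":[0,0,110],"turn":[0,0,0],"jaw":5}]' --squeeze 25

```text
time_s: 15.75
eef_pos: [0.4671, -0.2582, 0.3428]
eef_rot: [1.534, 2.74, 0.001]
ft_force: [0.6, 0.4, -2.3]
gripper_width: 0.166
grip_force: 25.0
```

Run:
```python
from h import *
s,p,im=shot("scene","s1"); print(s["time_s"],s["eef_pos"],s["eef_rot"],s["gripper_width"]*88.1,s["grip_force"])
R=Rn.from_rotvec(s["eef_rot"]).as_matrix(); g=s["eef_pos"]+R[:,2]*.19
u,v=proj(p,g); print(u,v)
x0=int(max(0,u-60));y0=int(max(0,v-60));print(x0,y0)
cv2.imwrite("pics/s1c.png",cv2.resize(im[y0:y0+120,x0:x0+120],None,fx=5,fy=5,interpolation=cv2.INTER_CUBIC))
```

```text
15.75 [ 0.46710464 -0.25815982  0.34280976] [1.53388363e+00 2.74042763e+00 6.39004155e-04] 14.588116376618485 24.99971256507706
213.43788955892705 199.81511033836324
153 139
```

View pics/s1c.png

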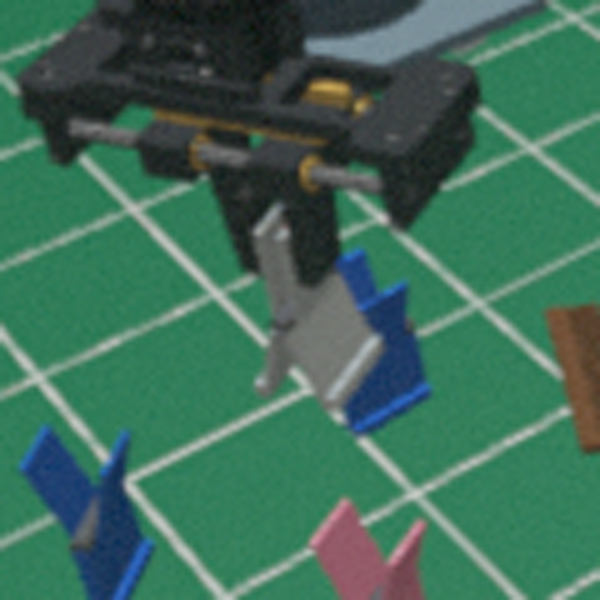

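The clip is held fully open: opening 14.6 mm, with the jaws gaping. Right jaw tip edge runs crop (328,400)–(378,345) and the left tip is at (265,385). I'll compare those with the expected projections to see how the clip sits in the grip.

Run:
```python
from h import *
p,im=load("s1"); s=robot.get_state()
R=Rn.from_rotvec(s["eef_rot"]).as_matrix();T=s["eef_pos"]
for dz in (0,-.006,-.012):
  out=[]
  for sx in (1,-1):
    for sy in (1,-1):
      for (a,z) in ((.0148,-.0478),(.0224,-.0454)):
        X=T+R[:,1]*sx*a+R[:,0]*sy*.024+[0,0,-.184+z+dz]
        out.append(((proj(p,X)-[153,139])*5).round().tolist())
  print(dz,out)
  print(" handle top", [((proj(p,T+R[:,1]*sx*.0073+R[:,0]*sy*.015+[0,0,-.184+.047+dz])-[153,139])*5).round().tolist() for sx in (1,-1) for sy in (1,-1)])
```

```text
0 [[370.0, 346.0], [383.0, 345.0], [322.0, 411.0], [335.0, 410.0], [316.0, 334.0], [301.0, 328.0], [266.0, 398.0], [250.0, 391.0]]
 handle top [[312.0, 198.0], [278.0, 237.0], [283.0, 192.0], [249.0, 231.0]]
-0.006 [[372.0, 355.0], [385.0, 354.0], [324.0, 420.0], [337.0, 419.0], [318.0, 344.0], [303.0, 337.0], [268.0, 408.0], [253.0, 401.0]]
 handle top [[314.0, 208.0], [281.0, 248.0], [286.0, 203.0], [252.0, 242.0]]
-0.012 [[374.0, 364.0], [387.0, 364.0], [326.0, 429.0], [340.0, 429.0], [320.0, 353.0], [306.0, 346.0], [271.0, 417.0], [255.0, 410.0]]
 handle top [[316.0, 219.0], [283.0, 258.0], [288.0, 213.0], [254.0, 252.0]]
```

The jaws sit where expected, a couple of millimetres high at most. Next I'll carry the clip above the card.

arm_command --rows '[{"xyz":[13,36,0],"turn":[0,0,-2],"jaw":5},{"xyz":[26,72,0],"turn":[0,0,-4],"jaw":5},{"xyz":[39,108,0],"turn":[0,0,-6],"jaw":5},{"xyz":[52,144,0],"turn":[0,0,-8],"jaw":5},{"xyz":[65,180,0],"turn":[0,0,-10],"jaw":5},{"xyz":[78,216,0],"turn":[0,0,-12],"jaw":5},{"xyz":[91,252,0],"turn":[0,0,-14],"jaw":5},{"xyz":[104,288,0],"turn":[0,0,-16],"jaw":5},{"xyz":[117,324,0],"turn":[0,0,-18],"jaw":5},{"xyz":[128,354,0],"turn":[0,0,-19.9],"jaw":5}]'

```text
time_s: 16.8
eef_pos: [0.5949, 0.0982, 0.3405]
eef_rot: [-1.984, -2.433, 0.003]
ft_force: [0.3, 0.3, -1.1]
gripper_width: 0.168
grip_force: 25.0
```

arm_command --rows '[{"xyz":[11,30,0],"turn":[0,0,0],"jaw":5},{"xyz":[21.6,60.8,0],"turn":[0,0,0],"jaw":5},{"xyz":[21.6,60.8,0],"turn":[0,0,0],"jaw":5},{"xyz":[21.6,60.8,0],"turn":[0,0,0],"jaw":5},{"xyz":[21.6,60.8,0],"turn":[0,0,0],"jaw":5}]'

```text
time_s: 17.3
eef_pos: [0.6163, 0.1549, 0.3413]
eef_rot: [-1.987, -2.433, 0.004]
ft_force: [-0.0, -0.7, -0.2]
gripper_width: 0.167
grip_force: 25.0
```

Run:
```python
from h import *
s=robot.get_state(); R=Rn.from_rotvec(s["eef_rot"]).as_matrix()
print(s["eef_pos"],np.degrees(np.arctan2(R[1,1],R[0,1])),R[:,2],s["gripper_width"]*88.1,"err mm",1000*(np.array([.6167,.1566])-s["eef_pos"][:2]))
```

```text
[0.61628289 0.1549233  0.34134711] 11.518111118124118 [-0.00202567 -0.00169118 -0.99999652] 14.750798028194811 err mm [0.41711421 1.67670157]
```

arm_command --rows '[{"xyz":[0.4,1.7,-10],"turn":[0,0,0],"jaw":5},{"xyz":[0.4,1.7,-20],"turn":[0,0,0],"jaw":5},{"xyz":[0.4,1.7,-30],"turn":[0,0,0],"jaw":5},{"xyz":[0.4,1.7,-40],"turn":[0,0,0],"jaw":5},{"xyz":[0.4,1.7,-48],"turn":[0,0,0],"jaw":5},{"xyz":[0.4,1.7,-55],"turn":[0,0,0],"jaw":5},{"xyz":[0.4,1.7,-56],"turn":[0,0,0],"jaw":5},{"xyz":[0.4,1.7,-56],"turn":[0,0,0],"jaw":5},{"xyz":[0.4,1.7,-56],"turn":[0,0,0],"jaw":5}]'

```text
time_s: 18.2
eef_pos: [0.6173, 0.1583, 0.2869]
eef_rot: [1.985, 2.435, 0.001]
ft_force: [0.3, 0.3, -0.7]
gripper_width: 0.168
grip_force: 25.0
```

Run:
```python
from h import *
s,p,im=shot("scene","s2"); R=Rn.from_rotvec(s["eef_rot"]).as_matrix()
print(s["eef_pos"],s["ft_force"],s["gripper_width"]*88.1)
u,v=proj(p,[.6167,.1566,.07]); x0=int(u-60);y0=int(v-60);print(x0,y0)
cv2.imwrite("pics/s2c.png",cv2.resize(im[y0:y0+120,x0:x0+120],None,fx=5,fy=5,interpolation=cv2.INTER_CUBIC))
T=s["eef_pos"]; q=lambda X:((proj(p,X)-[x0,y0])*5).round().tolist()
for sx in (1,-1):
  for sy in (1,-1): print("tip out",sx,sy,q(T+R[:,1]*sx*.0224+R[:,0]*sy*.024+[0,0,-.184-.0454]))
ey=np.array([-.202,.979,0])
for k in (1,-1): print("card top end",k,q(np.array([.6167,.1566,.07])+k*.0425*ey), "edge at -15mm",q(np.array([.6167,.1566,.055])+k*.0425*ey))
```

```text
[0.61733762 0.15826701 0.28689454] [ 0.29615931  0.26406885 -0.71896656] 14.782022994938643
320 124
tip out 1 1 [362.0, 312.0]
tip out 1 -1 [316.0, 356.0]
tip out -1 1 [292.0, 283.0]
tip out -1 -1 [246.0, 326.0]
card top end 1 [343.0, 264.0] edge at -15mm [340.0, 286.0]
card top end -1 [261.0, 341.0] edge at -15mm [260.0, 362.0]
```

View pics/s2c.png

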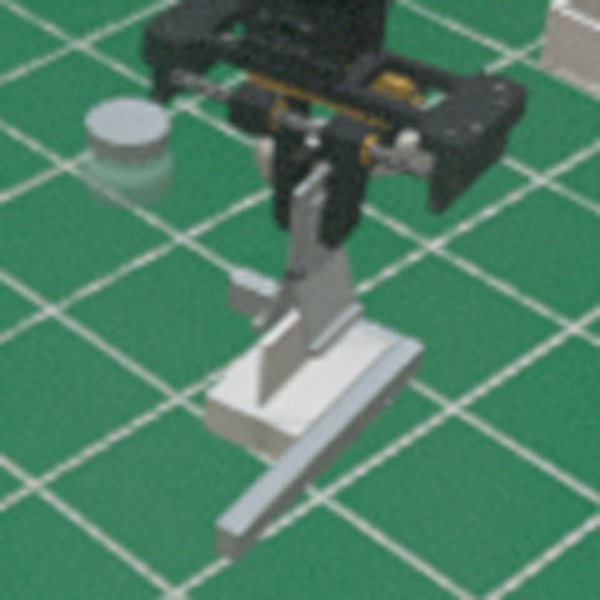

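The jaws straddle the card. The near jaw tip is at (316,350) and the near card corner at about (262,350), so the tips are perhaps 8–11 mm below the edge. I'll lower 5 mm more, settle and check.

arm_command --rows '[{"xyz":[-0.6,-1.2,-3],"turn":[0,0,0],"jaw":5},{"xyz":[-0.6,-1.2,-6],"turn":[0,0,0],"jaw":5},{"xyz":[-0.6,-1.2,-6],"turn":[0,0,0],"jaw":5},{"xyz":[-0.6,-1.2,-6],"turn":[0,0,0],"jaw":5},{"xyz":[-0.6,-1.2,-6],"turn":[0,0,0],"jaw":5},{"xyz":[-0.6,-1.2,-6],"turn":[0,0,0],"jaw":5}]'

```text
time_s: 18.85
eef_pos: [0.6166, 0.1571, 0.2806]
eef_rot: [1.985, 2.435, 0.0]
ft_force: [0.1, 0.3, -0.4]
gripper_width: 0.166
grip_force: 25.0
```

Run:
```python
from h import *
s=robot.get_state();print(s["time_s"],s["eef_pos"],s["ft_force"],s["wrist_torque"],s["gripper_width"]*88.1,s["grip_force"])
```

```text
18.85 [0.61655923 0.15706686 0.28055877] [ 0.14420516  0.32512538 -0.38259168] [-0.09817437  0.07303089 -0.00118478] 14.601898283533348 24.999695120022807
```

The wrist force is no different from carrying the clip in free air, so there is no sign of contact. The tool is within 1 mm of the card centre and the clip is fully open, so I'm handing in.

```bash
python3 -c "
from workcell import robot
print(robot.sign_off())"
```

```text
the job is handed in; nothing more can be done
None
```

I handed the job in at about 19 s: the stand is flush in the rail corner, and the clip is held fully open over the middle of the card, with its tips an estimated 13–20 mm below the edge and no sign of contact. The sign-off gave no verdict.

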